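# Shut the drip-well flap and start its self-tapping wing screw

## Robot

A 6-joint arm with a two-finger parallel gripper is mounted at the origin on the work surface. World frame = base frame: x ahead of the robot, y to its left, z up, the work surface at z = 0. Lengths are in m, angles in rad, forces in N, time in s.
With the tool pointing down it reaches from about 0.225 to 0.875 m from the base axis. Payload 3.4 kg.
Tool frame: the origin (TCP) lies between the finger pads; the fingertips stand 8 mm ahead of it and the grasp point (between the pads) lies 11 mm behind it; z points along the fingers, y is the line along which they close (so a half turn about z gives the same grasp; the last joint's range is limited). The gripper opens to 85 mm and grips with 20 to 120 N. Pads are 22 mm wide; open, the fingers measure 114 mm over their backs; the gripper's body (76 mm by 85 mm) begins 54 mm behind the grasp point. The pads swing forward as they close: fully open they stand 13 mm farther back than shut.
Start: joints at [-1.401, 0.276, 1.505, -0, 1.361, -0.121], TCP at [0.165, -0.551, 0.239] pointing down, gripper open.
Joint ranges: [-2.89, 2.89], [-0.75, 2.08], [0.22, 2.7], [-1.18, 4.32], [0.11, 2.71], [-2.7, 2.7]. Speed limits (rad/s): [2.57, 2.57, 3.14, 3.14, 3.14, 3.14].

## Interface

Orientations are given as a unit quaternion [w, x, y, z].
In Python, from rig import manip, optics, finder gives the robot as it stands.
- The arm moves only by the tool servo_tool, never from a script. Its argument "increments" is a list of rows, each a list of 7 numbers: the shift along the tool's x, y, z in cm, then the turn, a rotation vector about the tool's x, y, z in degrees, then the closure, from -1 (fully open) to 1 (shut). In form: [[x, y, z, rx, ry, rz, gripper], ...]. A call has exactly 5 rows; each row shifts and turns the commanded pose from where the row before left it, along the tool's axes as they then stand; what a row does not reach is not made up. A row lasts 1/10 s, in which the tool goes at most 50 mm and 8.59 degrees, less where a joint would pass 70% of its speed; a pose out of reach is approached as far as the arm can. A call is refused whole if a number of a shift passes 5 or a number of a turn 8.59, either way. A call with a gripper value outside its range is refused whole. The fingers move at their own pace and stop on an object; "squeeze" is the grip in N (left out, the last holds). Time passes only in rows, so rows that do not move let the fingers close, or fill a call up. It gives the time, the measured TCP pose, the force, the opening and the grip force at its end, in the units of the state.
- manip.get_state(): the state, without advancing time (a new reading comes with each control period).
- optics.get_image(name): name is "scene" or "top" or "wrist"; returns the picture (420x560x3 uint8, red, green, blue); there is no depth.
- optics.get_calibration(name): a dict with "fov_y" (degrees; the focal length in pixels is half the picture's height over the tangent of half this angle, whatever the lens; pixels are square), "cx", "cy" (the principal point, pixels), "world_to_cam" (4x4, takes a point from world to camera coordinates). Camera axes: x right, y down, z forward; pixel columns grow to the right and rows downward; lengths in m; the calibration is good to about 2 mm. A picture is of the moment at which its call begins: read the wrist's pose just before it. get_calibration takes no time and is no camera call; for the wrist camera it gives the pose at the moment of the call.
- manip.sign_off(): hands the job in; it is judged then, once.
Trained networks look in the newest picture that a camera, given by its name, has taken for a name from the list of things; names that differ only in an ending like _2 or _b are one class to them, and where a whole thing is asked for, a point or a joint stands for the part that bears it (a point fixed in the world has none). Each returns a list of dicts, best first, with "p" (0 to 1); they miss things now and then, are a little off and sometimes report something else, mostly with a low value. They report only what shows in the picture. A call takes as long as a camera call.
- finder.silhouettes(label, camera): "region" (420x560 bool, what is visible of it) and "box" ([centre column, centre row, width, height] in pixels, round what is visible of it).
- finder.tip_of(label, camera): "at" ([column, row] in pixels: a listed point, or the origin of a listed thing).
The state is a dict: "clock": time; "qpos": joint angles; "qd": joint speeds; "effort": joint torques, N m; "position": TCP position; "ee_rot": TCP orientation; "contact_force": force on the tool from outside, world axes, zero at the start; "moment": the same for the moment, N m; "width": finger opening in m; "gripper_force": force on a finger pad.
Only numpy, scipy, OpenCV 4.12 (cv2) and the standard library are available. Lean on these libraries where they do the work, as an engineer would, in place of code of your own. Each camera call takes 0.05 s, during which the arm holds its last target. There are 200 camera calls.

## Task

Swing the open sheet-metal flap down shut over the drip well, then start the winged self-tapping screw that sits in it: press it firmly straight down onto the metal below and, keeping the pressure on, turn it clockwise (seen from above) by a little less than a quarter turn, so that it cuts its first thread and stays down by itself when you let go. Do not press so hard that the metal under it bends, and leave the other things on the bench where they are.

Things in the scene. Friction and masses are not known exactly. Their poses are not given: they have to be found in the camera images.
- well: Drip well: iron box frame fixed to the bench, 150 x 160 mm, 50 mm high. Origin at the centre of its underside; x points to the hinge side, z up. Hinge line along y, at x +62 mm, 52 mm up. With the flap shut the screw is vertical at x -35 mm, y 0, and the flap's top face is 53.5 mm up. The hidden metal that the screw bites lies inside, at a depth that differs by up to 9 mm between starts.
- hinge_leaf: Fixed leaf of the hinge that carries the flap, on the well's +x rim. Its origin and axes coincide with those of the well.
- flap (a joint): Opening angle of the flap (rad): 0 shut, grows as its free edge (138 mm from the hinge, towards the well's -x) rises; starts at 0.5 to 0.95. It is 3 mm sheet, 152 mm wide. The hinge is stiff, so it stays where it is left; 3 to 8 N on its outer face near the free edge shuts it.
- flap_press (a point): A bare point on the flap's outer (upper) face, 85 mm from the hinge line and 48 mm to the well's +y side of the screw; z is the outward normal of the face, y lies along the hinge. Good place to press the flap shut.
- screw_grip (a point): Grip point of the screw's wing, on the screw's axis, moving with screw and flap. z points out of its head, x along the wing. Wing: upright plate 36 mm long (x), 9 mm thick (y), from 19 mm below this point to 8 mm above. Under it a round collar, 36 mm across, top face 19 mm below this point: fingertips beside the wing can press on it. Flap shut, screw up: 98.5 mm above the bench.
- screw_in (a joint): How far the screw is down (m): 0 up at the start, 0.020 at most. A lifting spring (3.5 N, rising to 8 N) returns it to 0 unless the thread has bitten. It meets springy metal after 6 to 15 mm; from there about 8 N more per mm. For the thread to catch cleanly keep a total push of 18 to 25 N as it turns from 0.4 to 0.95 rad; with less it may stub or miss, and pushing over 32 N bends the metal.
- screw_turn (a joint): Turn of the screw (rad), growing clockwise seen from above; starts at 0 to 0.35, ends at 2.0. Without enough push it spins above the metal, or stubs at 0.5 to 0.7 (do not force it then: turn back and press more). With the push it catches by 0.95, then the metal gives way by 1 to 3 mm and the push at a held height falls off; the first thread is cut beyond 1.15. Aim for 1.3 to 1.5.
- bucket: Nickel swing bucket standing near the well, 62 mm across, 95 mm high. Origin at the centre of its underside. Leave alone.
- spring: Brass tension spring lying near the well, 110 mm long, 24 mm thick. Origin under its middle. Leave alone.
- tube_a: Brown glass tube, 30 mm across, 118 mm tall, upright in a wooden rack. Origin at its bottom. Leave alone.
- tube_b: The other brown glass tube in the rack, the same size. Leave alone.
- foot: Cast-iron base foot, 110 x 60 x 55 mm. Origin at the centre of its underside. Leave alone.

How it is judged:
By the outcome, as a careful person would: the job done as asked, in the order asked, and still so for the second after the job is handed in, with the robot touching nothing.
It also fails if it takes over 64 s, if anything falls off the work surface, if the arm or the gripper's body presses on something with over 40 N, if the wrist force passes 120 N, or if a joint passes its speed limit or range.

## Working session

There is one attempt and no reset: what is moved stays moved. The work goes in short steps, Python scripts to look and compute and a tool call to move; the robot and the scene stay as the last step left them, time stands still between calls to the robot, and variables do not carry over. Pictures are saved under pics/ and viewed, at most 10 in all, crops included, and the job is handed in when it is done.

Besides the shell and the picture viewer there is one more tool, called after "Call:" in YAML: its name, and indented under it one key for each argument. servo_tool: Moves the arm, as the interface text tells. Its arguments: {"type":"object","properties":{"increments":{"type":"array","items":{"type":"array","items":{"type":"number"}}},"squeeze":{"type":"number"}},"required":["increments"]}

```bash
mkdir -p pics; ls
cat > h.py <<'E'
import numpy as np, cv2
from rig import manip, optics, finder
from scipy.spatial.transform import Rotation as R
def snap(name,fn=None):
    im=optics.get_image(name)
    if fn: cv2.imwrite('pics/'+fn,im[:,:,::-1])
    return im
def cal(n):
    c=optics.get_calibration(n); f=210/np.tan(np.radians(c['fov_y'])/2)
    return f,c['cx'],c['cy'],np.array(c['world_to_cam'])
def ray(n,px,c=None):
    f,cx,cy,T=c or cal(n); Rm=T[:3,:3]; o=-Rm.T@T[:3,3]
    d=Rm.T@np.array([(px[0]-cx)/f,(px[1]-cy)/f,1]); return o,d/np.linalg.norm(d)
def atz(n,px,z,c=None):
    o,d=ray(n,px,c); return o+d*(z-o[2])/d[2]
def proj(n,P,c=None):
    f,cx,cy,T=c or cal(n); p=T[:3,:3]@np.array(P)+T[:3,3]; return np.array([f*p[0]/p[2]+cx,f*p[1]/p[2]+cy])
def tri(rs):
    A=0;b=0
    for o,d in rs:
        M=np.eye(3)-np.outer(d,d); A=A+M; b=b+M@o
    x=np.linalg.solve(A,b); return x,[np.linalg.norm((np.eye(3)-np.outer(d,d))@(x-o)) for o,d in rs]
E
python3 - <<'E'
from h import *
a=snap('scene','s0.png');b=snap('top','t0.png')
cv2.imwrite('pics/st0.png',cv2.resize(np.hstack([a,b])[:,:,::-1],(800,300)))
for n in('scene','top'):
    c=cal(n);print(n,c[0],-c[3][:3,:3].T@c[3][:3,3])
    for l in('well','hinge_leaf','flap_press','screw_grip','bucket','spring','tube_a','foot'):
        print(l,[(round(d['p'],2),np.round(d['at'],1).tolist()) for d in finder.tip_of(l,n)[:2]])
print(manip.get_state())
E
```

```text
pics
scene 429.77447540778417 [0.9237489  0.50591275 1.01355494]
well [(0.58, [284.1, 223.2]), (0.58, [380.9, 338.5])]
hinge_leaf [(0.77, [282.5, 225.3]), (0.51, [273.2, 196.4])]
flap_press [(0.8, [295.7, 216.3])]
screw_grip [(0.6, [273.9, 197.1])]
bucket []
spring [(0.75, [312.0, 268.2])]
tube_a [(0.81, [380.2, 338.6]), (0.72, [405.1, 366.9])]
foot [(0.98, [208.5, 132.3])]
top 388.79059010157346 [0.47241376 0.00314261 1.1414708 ]
well [(0.57, [279.0, 212.8])]
hinge_leaf [(0.66, [280.0, 213.7])]
flap_press [(0.65, [257.4, 206.9])]
screw_grip [(0.72, [276.5, 200.7])]
bucket [(0.76, [334.4, 191.1])]
spring []
tube_a [(0.78, [138.9, 214.3]), (0.59, [114.0, 216.5])]
foot [(0.56, [416.0, 222.8])]
{'clock': 0.9, 'qpos': array([-1.40102357e+00,  2.75859195e-01,  1.50490263e+00, -1.58183021e-05,
        1.36068687e+00, -1.21029992e-01]), 'qd': array([ 0.00024919, -0.00025746,  0.00055681,  0.00049157, -0.00077618,
        0.00081521]), 'effort': array([-1.30584409e-03, -4.16644120e+01, -2.46103853e+01, -1.62528240e-04,
        8.66649685e-06,  1.70244039e-05]), 'position': array([ 0.16484298, -0.55089651,  0.23935025]), 'ee_rot': array([ 7.21456091e-05,  9.89447589e-01,  1.44891213e-01, -5.97899371e-06]), 'contact_force': array([ 0.31172586,  0.01695339, -0.08640047]), 'moment': array([ 0.0150337 ,  0.01631872, -0.00110677]), 'gripper_force': 0.0, 'width': 0.08519266047896912}
```

Run:
```python
from h import *
a=cv2.imread('pics/s0.png')[110:310,180:400];b=cv2.imread('pics/t0.png')[110:310,200:420]
cv2.imwrite('pics/c0.png',np.hstack([cv2.resize(x,None,fx=1.8,fy=1.8,interpolation=2) for x in (a,b)]))
R2=lambda p,q:print(tri([ray('scene',p),ray('top',q)]))
R2([284.1,223.2],[279,212.8]);R2([282.5,225.3],[280,213.7]);R2([295.7,216.3],[257.4,206.9]);R2([273.9,197.1],[276.5,200.7])
for p in([416,222.8],):print('foot',atz('top',p,0))
print('bucket',atz('top',[334.4,191.1],0),'tubes',atz('top',[139,214],0),atz('top',[114,216],0),'spring',atz('scene',[312,268],0))
```

```text
(array([ 0.56606479, -0.01450654,  0.00211546]), [np.float64(0.007094332851739563), np.float64(0.0070943328517394395)])
(array([ 0.56619091, -0.01902979, -0.01560494]), [np.float64(0.005450664070624857), np.float64(0.005450664070624793)])
(array([0.57124168, 0.0443254 , 0.11751794]), [np.float64(0.005729237284260538), np.float64(0.0057292372842603695)])
(array([ 0.59110674, -0.01041686,  0.14848924]), [np.float64(0.0018504237701664353), np.float64(0.0018504237701664128)])
foot [ 0.55229324 -0.42589257  0.        ]
bucket [ 0.64054734 -0.18256788  0.        ] tubes [0.55745101 0.38947818 0.        ] [0.54975005 0.46135725 0.        ] spring [0.57579857 0.14330111 0.        ]
```

View pics/c0.png

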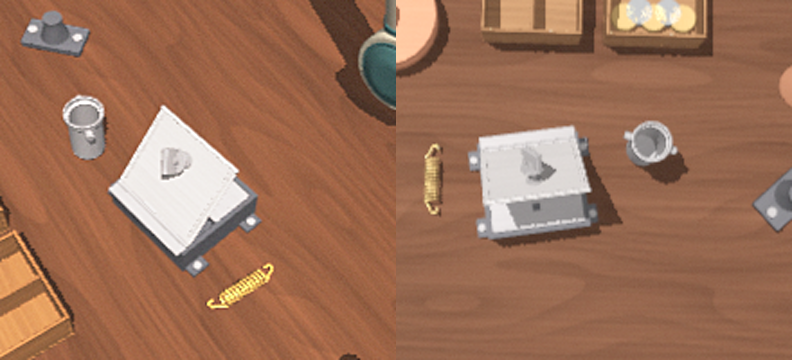

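View pics/st0.png

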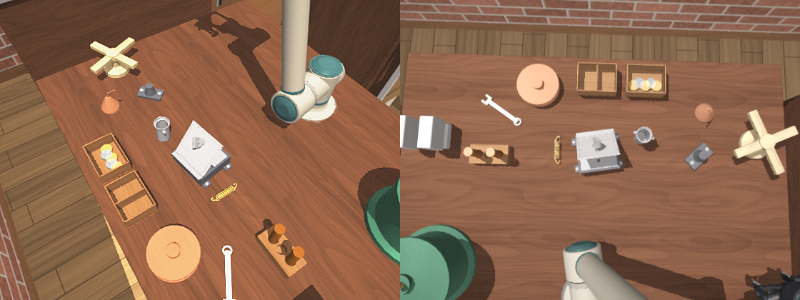

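The top camera shows the well at about (279,213) with the hinge on the far (+x) side and the flap opening towards the robot. The bucket is at (334,191) and the spring lies to the left. Next I fit the model to all the detections.

```bash
cat >> h.py <<'E'
def wellpts(v):
    x,y,yaw,th=v; W=lambda p:np.array([x+np.cos(yaw)*p[0]-np.sin(yaw)*p[1],y+np.sin(yaw)*p[0]+np.cos(yaw)*p[1],p[2]])
    F=lambda r,yy,n:W([.062-r*np.cos(th)+n*np.sin(th)*1.0,yy,.052+r*np.sin(th)+n*np.cos(th)])
    return dict(well=W([0,0,0]),hinge_leaf=W([0,0,0]),flap_press=F(.085,.048,.0015),screw_grip=F(.097,0,.0465),
      c1=F(.138,.076,.0015),c2=F(.138,-.076,.0015),h1=F(0,.076,.0015),h2=F(0,-.076,.0015))
E
python3 - <<'E'
from h import *
from scipy.optimize import least_squares
cs={n:cal(n) for n in('scene','top')}
ob=[('scene','well',[284.1,223.2]),('scene','hinge_leaf',[282.5,225.3]),('scene','flap_press',[295.7,216.3]),('scene','screw_grip',[273.9,197.1]),
('top','well',[279,212.8]),('top','hinge_leaf',[280,213.7]),('top','flap_press',[257.4,206.9]),('top','screw_grip',[276.5,200.7])]
r=lambda v:np.concatenate([(proj(n,wellpts(v)[k],cs[n])-p) for n,k,p in ob])
s=least_squares(r,[.566,-.0145,.137,.8],loss='soft_l1')
print(s.x);print(r(s.x).reshape(-1,2).round(1).tolist())
P=wellpts(s.x)
for k in P:print(k,P[k].round(4),*[proj(n,P[k],cs[n]).round(0).tolist() for n in cs])
out=[]
for n,f,(x0,y0) in(('scene','s0.png',(180,110)),('top','t0.png',(200,110))):
    im=cv2.resize(cv2.imread('pics/'+f)[110:310,x0:x0+220],None,fx=1.8,fy=1.8,interpolation=2)
    for k in P:
        p=(proj(n,P[k],cs[n])-[x0,y0])*1.8; cv2.circle(im,tuple(int(i) for i in p),2,(0,0,255),-1)
    out.append(im)
cv2.imwrite('pics/fit.png',np.hstack(out))
E
```

```text
[ 0.56798969 -0.0085695  -0.0472669   0.75697049]
[[-1.9, 1.8], [-0.3, -0.3], [-3.6, -0.4], [0.8, -0.5], [-3.7, 1.1], [-4.7, 0.2], [0.5, 1.7], [0.2, -0.8]]
well [ 0.568  -0.0086  0.    ] [282.0, 225.0] [275.0, 214.0]
hinge_leaf [ 0.568  -0.0086  0.    ] [282.0, 225.0] [275.0, 214.0]
flap_press [0.5715 0.0393 0.1115] [292.0, 216.0] [258.0, 209.0]
screw_grip [ 0.5914 -0.0097  0.1524] [275.0, 197.0] [277.0, 200.0]
c1 [0.5343 0.0691 0.1479] [312.0, 209.0] [245.0, 221.0]
c2 [ 0.5272 -0.0827  0.1479] [280.0, 167.0] [305.0, 226.0]
h1 [0.6345 0.0644 0.0531] [276.0, 247.0] [250.0, 188.0]
h2 [ 0.6274 -0.0875  0.0531] [248.0, 204.0] [304.0, 192.0]
```

View pics/fit.png

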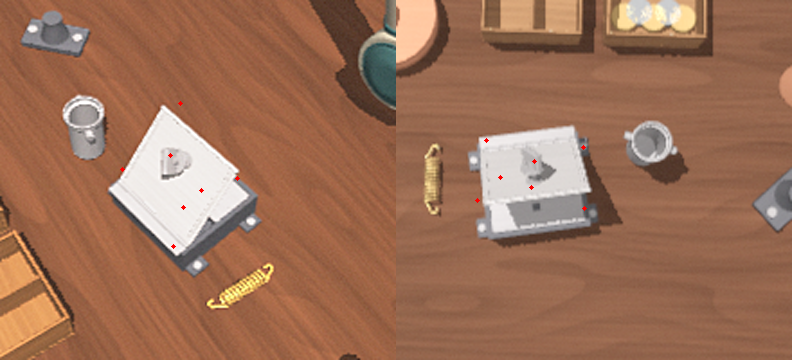

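The fit's yaw is off. I can read the flap corners in the crop directly: scene free edge (164,107) and (239,177), hinge edge (183,253) and (112,188), and top free edge (483,201) and (590,191), hinge edge (478,137) and (577,127). I'll refit using those.

Run:
```python
from h import *
from scipy.optimize import least_squares
cs={n:cal(n) for n in('scene','top')}
ob=[('scene','hinge_leaf',[282.5,225.3]),('scene','flap_press',[295.7,216.3]),('scene','screw_grip',[273.9,197.1]),
('top','well',[279,212.8]),('top','hinge_leaf',[280,213.7]),('top','flap_press',[257.4,206.9]),('top','screw_grip',[276.5,200.7])]
S=lambda x,y:[x/1.8+180,y/1.8+110]; T=lambda x,y:[(x-396)/1.8+200,y/1.8+110]
ob+=[('scene','c2',S(164,107)),('scene','c1',S(239,177)),('scene','h1',S(183,253)),('scene','h2',S(112,188)),
('top','c1',T(483,201)),('top','c2',T(590,191)),('top','h1',T(478,137)),('top','h2',T(577,127))]
r=lambda v:np.concatenate([(proj(n,wellpts(v)[k],cs[n])-p) for n,k,p in ob])
s=least_squares(r,[.566,-.0145,.137,.8],loss='soft_l1')
print(s.x)
for (n,k,_),e in zip(ob,r(s.x).reshape(-1,2)):print(n,k,e.round(1))
np.save('well.npy',s.x)
P=wellpts(s.x)
for k in P:print(k,P[k].round(4))
```

```text
[ 0.57774296 -0.00858665  0.15010815  0.73182821]
scene hinge_leaf [-3.3  1.3]
scene flap_press [-3.3 -0.4]
scene screw_grip [-0.7  2.1]
top well [-3.6 -2.2]
top hinge_leaf [-4.6 -3.1]
top flap_press [0.7 2.2]
top screw_grip [-1.4 -3.5]
scene c2 [0.2 0.5]
scene c1 [-0.3 -2.2]
scene h1 [-0.7 -1.6]
scene h2 [ 0.7 -2.8]
top c1 [0.3 2.7]
top c2 [-0.4  0.9]
top h1 [0.6 4. ]
top h2 [-1.1  3.1]
well [ 0.5777 -0.0086  0.    ]
hinge_leaf [ 0.5777 -0.0086  0.    ]
flap_press [0.5703 0.0388 0.1099]
screw_grip [ 0.5984 -0.0055  0.1514]
c1 [0.5272 0.0606 0.1453]
c2 [ 0.5499 -0.0897  0.1453]
h1 [0.6287 0.076  0.0531]
h2 [ 0.6514 -0.0743  0.0531]
```

Call:
servo_tool:
  increments:
    - [2.8, -2.25, 0, 0, 0, 0, 1]
    - [2.8, -2.25, 0, 0, 0, 0, 1]
    - [2.8, -2.25, 0, 0, 0, 0, 1]
    - [2.8, -2.25, 0, 0, 0, 0, 1]
    - [2.8, -2.25, 0, 0, 0, 0, 1]
  squeeze: 40

```text
clock: 1.4
position: [0.2673, -0.4018, 0.2394]
ee_rot: [0.0, 0.989, 0.145, 0.0]
contact_force: [0.3, -0.2, 0.2]
width: 0.0125
gripper_force: 0.0
```

Call:
servo_tool:
  increments:
    - [2.8, -2.25, 0, 0, 0, 0, 1]
    - [2.8, -2.25, 0, 0, 0, 0, 1]
    - [2.8, -2.25, 0, 0, 0, 0, 1]
    - [2.8, -2.25, 0, 0, 0, 0, 1]
    - [2.8, -2.25, 0, 0, 0, 0, 1]

```text
clock: 1.9
position: [0.3693, -0.2538, 0.2396]
ee_rot: [0.0, 0.989, 0.145, 0.0]
contact_force: [0.2, -0.4, -0.0]
width: -0.0004
gripper_force: 0.0
```

Call:
servo_tool:
  increments:
    - [2.8, -2.25, 0, 0, 0, 0, 1]
    - [2.8, -2.25, 0, 0, 0, 0, 1]
    - [2.8, -2.25, 0, 0, 0, 0, 1]
    - [2.8, -2.25, 0, 0, 0, 0, 1]
    - [0, 0, 0, 0, 0, 0, 1]

```text
clock: 2.4
position: [0.452, -0.1335, 0.2394]
ee_rot: [-0.001, 0.989, 0.147, 0.001]
contact_force: [-0.7, -0.5, -0.1]
width: -0.0004
gripper_force: 0.0
```

Run:
```python
from h import *
c=cal('wrist');a=snap('wrist','w0.png')
for l in('well','hinge_leaf','flap_press','screw_grip'):
    for d in finder.tip_of(l,'wrist')[:2]:print(l,round(d['p'],2),np.round(d['at'],1))
P=wellpts(np.load('well.npy'))
for k in P:
    p=proj('wrist',P[k],c);print(k,p.round(0));cv2.circle(a,tuple(int(i) for i in p),3,(255,0,0),-1)
cv2.imwrite('pics/w0m.png',a[:,:,::-1])
```

```text
well 0.71 [179.2   7.6]
hinge_leaf 0.73 [179.1   8.5]
well [183.  -2.]
hinge_leaf [183.  -2.]
flap_press [ 61. -60.]
screw_grip [ 113. -127.]
c1 [-26. -11.]
c2 [251.  33.]
h1 [  64. -138.]
h2 [ 277. -100.]
```

View pics/w0m.png

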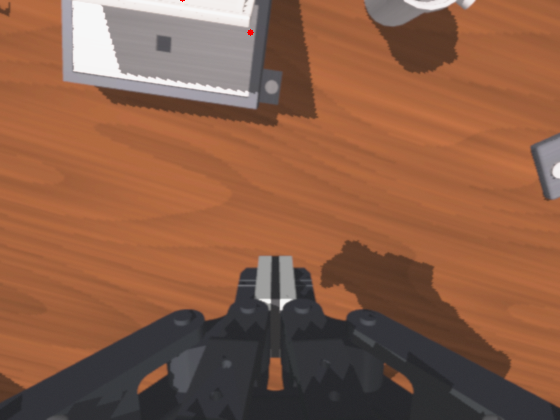

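Call:
servo_tool:
  increments:
    - [3.3, -2.6, 0, 0, 0, 0, 1]
    - [3.3, -2.6, 0, 0, 0, 0, 1]
    - [3.3, -2.6, 0, 0, 0, 0, 1]
    - [3.2, -2.6, 0, 0, 0, 0, 1]
    - [3.2, -2.6, 0, 0, 0, 0, 1]

```text
clock: 3.15
position: [0.5697, 0.0344, 0.2394]
ee_rot: [0.0, 0.99, 0.144, 0.0]
contact_force: [0.2, -0.1, 0.4]
width: -0.0003
gripper_force: 0.0
```

Call:
servo_tool:
  increments:
    - [0, 0, 2, 0, 0, 0, 1]
    - [0, 0, 2, 0, 0, 0, 1]
    - [0, 0, 2, 0, 0, 0, 1]
    - [0, 0, 2, 0, 0, 0, 1]
    - [0, 0, 1, 0, 0, 0, 1]

```text
clock: 3.65
position: [0.5678, 0.0332, 0.1475]
ee_rot: [-0.0, 0.99, 0.144, -0.002]
contact_force: [0.3, 0.0, -0.3]
width: 0.0
gripper_force: 0.0
```

Call:
servo_tool:
  increments:
    - [0, 0, 0.8, 0, 0, 0, 1]
    - [0, 0, 0.8, 0, 0, 0, 1]
    - [0, 0, 0.8, 0, 0, 0, 1]
    - [-0.3, 0, 0.8, 0, 0, 0, 1]
    - [-0.3, 0, 0.8, 0, 0, 0, 1]

```text
clock: 4.15
position: [0.5637, 0.0328, 0.1096]
ee_rot: [0.0, 0.989, 0.145, 0.001]
contact_force: [1.1, 0.6, 4.7]
width: 0.0001
gripper_force: 1.9
```

Call:
servo_tool:
  increments:
    - [-0.4, 0, 0.8, 0, 0, 0, 1]
    - [-0.4, 0, 0.8, 0, 0, 0, 1]
    - [-0.3, 0, 0.8, 0, 0, 0, 1]
    - [-0.2, 0, 0.6, 0, 0, 0, 1]
    - [-0.1, 0, 0.4, 0, 0, 0, 1]

```text
clock: 4.65
position: [0.5474, 0.0302, 0.0742]
ee_rot: [-0.001, 0.99, 0.144, -0.002]
contact_force: [-1.5, 4.6, 4.8]
width: -0.0001
gripper_force: 0.6
```

Call:
servo_tool:
  increments:
    - [0, -0.1, 0.3, 0, 0, 0, 1]
    - [0, -0.1, 0.3, 0, 0, 0, 1]
    - [0, -0.1, 0.3, 0, 0, 0, 1]
    - [0, 0, 0.2, 0, 0, 0, 1]
    - [0, 0, 0.0, 0, 0, 0, 1]

```text
clock: 5.15
position: [0.5488, 0.0317, 0.0637]
ee_rot: [-0.0, 0.989, 0.145, -0.0]
contact_force: [-1.4, 1.6, 0.7]
width: -0.0002
gripper_force: 0.0
```

Call:
servo_tool:
  increments:
    - [0, 0, 0.1, 0, 0, 0, 1]
    - [0, 0, 0.1, 0, 0, 0, 1]
    - [0, 0, 0.1, 0, 0, 0, 1]
    - [0, 0, 0, 0, 0, 0, 1]
    - [0, 0, 0, 0, 0, 0, 1]

```text
clock: 5.65
position: [0.5493, 0.0316, 0.0615]
ee_rot: [0.0, 0.989, 0.145, 0.0]
contact_force: [-0.2, 0.7, 3.5]
width: 0.0001
gripper_force: 1.5
```

Call:
servo_tool:
  increments:
    - [0, 0, 0.1, 0, 0, 0, 1]
    - [0, 0, 0.1, 0, 0, 0, 1]
    - [0, 0, 0, 0, 0, 0, 1]
    - [0, 0, 0, 0, 0, 0, 1]
    - [0, 0, 0, 0, 0, 0, 1]

```text
clock: 6.15
position: [0.5494, 0.0317, 0.0614]
ee_rot: [0.0, 0.989, 0.145, 0.001]
contact_force: [-4.2, 1.9, 17.2]
width: 0.0002
gripper_force: 7.5
```

Call:
servo_tool:
  increments:
    - [0, 0, -2, 0, 0, 0, 1]
    - [0, 0, -4, 0, 0, 0, 1]
    - [-1, 1, -4, 0, 0, 0, 0]
    - [-2, 2, -2, 0, 0, 0, -1]
    - [-2, 1.5, 0, 0, 0, 0, -1]

```text
clock: 6.65
position: [0.5167, -0.0274, 0.1826]
ee_rot: [0.002, 0.989, 0.145, 0.004]
contact_force: [0.4, -0.2, -0.1]
width: 0.0432
gripper_force: 0.0
```

Call:
servo_tool:
  increments:
    - [0, 0, 0, 0, 0, 0, -1]
    - [0, 0, 0, 0, 0, 0, -1]
    - [0, 0, 0, 0, 0, 0, -1]
    - [0, 0, 0, 0, 0, 0, -1]
    - [0, 0, 0, 0, 0, 0, -1]

```text
clock: 7.15
position: [0.5143, -0.0253, 0.1788]
ee_rot: [-0.0, 0.989, 0.145, -0.0]
contact_force: [-0.7, 0.6, 0.8]
width: 0.0854
gripper_force: 0.0
```

Run:
```python
from h import *
v=np.load('well.npy');v[3]=0;P=wellpts(v)
for n in('wrist','top','scene'):
    c=cal(n);a=snap(n,n+'1.png')
    for l in('well','flap_press','screw_grip'):
        for d in finder.tip_of(l,n)[:1]:print(n,l,round(d['p'],2),np.round(d['at'],1),'pred',proj(n,P[l],c).round(1))
    if n=='wrist':
        for k in P:
            p=proj(n,P[k],c);cv2.circle(a,tuple(int(i) for i in p),3,(255,0,0),-1)
        cv2.imwrite('pics/w1m.png',a[:,:,::-1]); np.save('w1c.npy',np.array(c,dtype=object),allow_pickle=True)
```

```text
wrist flap_press 0.92 [202.5 144.1] pred [204. 130.]
wrist screw_grip 0.65 [264.3 185.4] pred [270.3 169.4]
scene flap_press 0.61 [301.8 220.6] pred [298.  222.7]
scene screw_grip 0.68 [288.7 197.6] pred [289.4 199.2]
```

View pics/w1m.png

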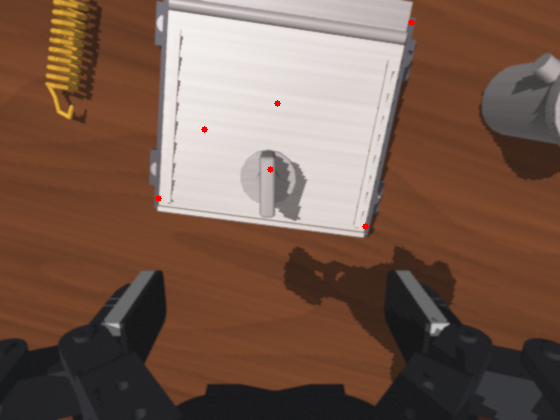

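The flap is shut. The wing sits at about (267,185) and runs nearly along tool x. I'll enlarge it to refine the centre and direction.

Run:
```python
from h import *
c=cal('wrist');print(-c[3][:3,:3].T@c[3][:3,3], c[3][:3,:3].round(3).tolist(), c[0])
print('net',atz('wrist',[264.3,185.4],.0985,c), 'scene',atz('scene',[288.7,197.6],.0985),'model',wellpts(np.r_[np.load('well.npy')[:3],0])['screw_grip'])
a=cv2.imread('pics/wrist1.png')[135:235,215:325]
cv2.imwrite('pics/w1c.png',cv2.resize(a,None,fx=6,fy=6,interpolation=2))
```

```text
[ 0.58360833 -0.00496878  0.31418292] [[0.287, -0.958, 0.0], [-0.918, -0.274, 0.286], [-0.274, -0.082, -0.958]] 373.7362542608219
net [ 0.5326105  -0.01374785  0.0985    ] scene [ 0.54186233 -0.01916288  0.0985    ] model [ 0.54313654 -0.01382073  0.0985    ]
```

View pics/w1c.png

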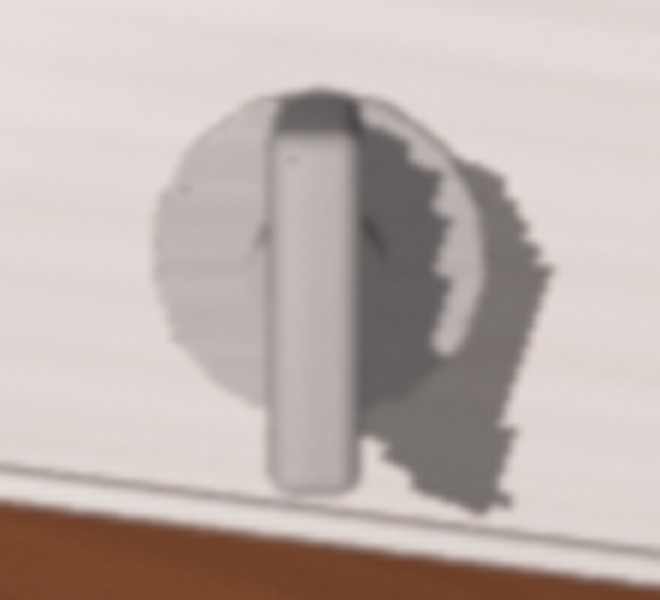

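Run:
```python
from h import *
c=cal('wrist')
f=atz('wrist',[267.2,157.5],.1065,c);n=atz('wrist',[267.2,216.7],.1065,c)
l=atz('wrist',[259.8,187],.1065,c);r=atz('wrist',[274.4,187],.1065,c)
print(f,n,np.linalg.norm(f-n),np.linalg.norm(l-r)); d=f-n;yaw=np.arctan2(d[1],d[0]);print('centre',(f+n)/2,'yaw',yaw)
col=[atz('wrist',[215+u/6,135+w/6],.0795,c) for u,w in((155,255),(485,255))];print('collar',col,np.mean(col,0))
e1,e2=atz('wrist',[158,210],.0535,c),atz('wrist',[365,236],.0535,c);d=e1-e2;print('flap edge',e1,e2,np.linalg.norm(d),'yaw',np.arctan2(-d[0],d[1]))
s=manip.get_state();print(s['clock'],s['position'],s['qpos'])
t=np.r_[((f+n)/2)[:2],0]-s['position'];q=s['ee_rot'];Rm=R.from_quat(np.r_[q[1:],q[0]]);print('tool delta',Rm.inv().apply(t),'toolyaw',np.arctan2(*Rm.apply([1,0,0])[1::-1]))
```

```text
[ 0.55031299 -0.01051813  0.1065    ] [ 0.51694832 -0.02028291  0.1065    ] 0.03476423568658931 0.008337095958472505
centre [ 0.53363065 -0.01540052  0.1065    ] yaw 0.2847168905003024
collar [array([0.52879979, 0.00132595, 0.0795    ]), array([ 0.53889127, -0.03242413,  0.0795    ])] [ 0.53384553 -0.01554909  0.0795    ]
flap edge [0.48204565 0.05361941 0.0535    ] [ 0.50629102 -0.09830961  0.0535    ] 0.15385143938604842 yaw 0.15824922191649574
7.75 [ 0.51396521 -0.02578316  0.17932596] [-1.85333661e-01  2.28120305e-01  1.72831261e+00 -9.36677227e-05
  1.18500474e+00  1.09477152e+00]
tool delta [ 0.0217988  -0.00433644  0.17932745] toolyaw 0.2907263961558355
```

Call:
servo_tool:
  increments:
    - [1.1, -0.2, 0, 0, 0, -8.57, -1]
    - [0, 0, 0, 0, 0, -8.57, -1]
    - [0, 0, 0, 0, 0, -8.57, -1]
    - [0, 0, 0, 0, 0, -8.57, -1]
    - [0, 0, 0, 0, 0, -8.57, -1]
  squeeze: 60

```text
clock: 8.25
position: [0.5239, -0.0207, 0.1793]
ee_rot: [0.0, 0.867, 0.499, 0.0]
contact_force: [0.4, 0.3, 0.0]
width: 0.0855
gripper_force: 0.0
```

Call:
servo_tool:
  increments:
    - [0, 0, 0, 0, 0, -8.57, -1]
    - [0, 0, 0, 0, 0, -8.57, -1]
    - [0, 0, 0, 0, 0, -8.57, -1]
    - [0, 0, 0, 0, 0, -8.57, -1]
    - [0, 0, 0, 0, 0, -8.57, -1]

```text
clock: 8.75
position: [0.5239, -0.0207, 0.1793]
ee_rot: [0.0, 0.624, 0.781, -0.0]
contact_force: [-0.7, 0.7, 0.2]
width: 0.0856
gripper_force: 0.0
```

Call:
servo_tool:
  increments:
    - [0, 0, 0, 0, 0, -8.57, -1]
    - [0, 0, 0, 0, 0, -8.57, -1]
    - [0, 0, 0, 0, 0, -8.57, -1]
    - [0, 0, 0, 0, 0, -8.57, -1]
    - [0, 0, 0, 0, 0, -8.57, -1]

```text
clock: 9.25
position: [0.5239, -0.0207, 0.1793]
ee_rot: [0.0, 0.296, 0.955, -0.0]
contact_force: [-0.7, 0.4, -0.5]
width: 0.0853
gripper_force: 0.0
```

Call:
servo_tool:
  increments:
    - [0, 0, 0, 0, 0, -8.57, -1]
    - [0, 0, 0, 0, 0, -8.57, -1]
    - [0, 0, 0, 0, 0, -8.57, -1]
    - [0, 0, 0, 0, 0, -8.57, -1]
    - [0, 0, 0, 0, 0, -8.57, -1]

```text
clock: 9.75
position: [0.5239, -0.0207, 0.1793]
ee_rot: [0.0, -0.073, 0.997, -0.0]
contact_force: [-0.2, -1.0, -0.2]
width: 0.0857
gripper_force: 0.0
```

Call:
servo_tool:
  increments:
    - [0, 0, 0, 0, 0, -8.57, -1]
    - [0, 0, 0, 0, 0, 0, -1]
    - [0, 0, 0, 0, 0, 0, -1]
    - [0, 0, 0, 0, 0, 0, -1]
    - [0, 0, 0, 0, 0, 0, -1]

```text
clock: 10.25
position: [0.5239, -0.0207, 0.1793]
ee_rot: [-0.0, -0.144, 0.99, -0.0]
contact_force: [0.2, 0.8, 0.4]
width: 0.0856
gripper_force: 0.0
```

Run:
```python
from h import *
s=manip.get_state();print(s['clock'],s['position'],s['qpos'],s['contact_force'])
t=np.array([.5336,-.0154,.093])-s['position'];q=s['ee_rot'];Rm=R.from_quat(np.r_[q[1:],q[0]]);print('tool delta cm',100*Rm.inv().apply(t),'toolyaw',np.arctan2(*Rm.apply([1,0,0])[1::-1])+np.pi)
```

```text
10.25 [ 0.5238938  -0.02070021  0.17927924] [-1.72181076e-01  2.42258965e-01  1.70866391e+00 -1.04432295e-04
  1.19066717e+00 -2.03195176e+00] [0.16183068 0.82662654 0.43577382]
tool delta cm [-1.08177518  0.23216539  8.62785905] toolyaw 0.2890131000274416
```

Call:
servo_tool:
  increments:
    - [-0.6, 0.1, 1.5, 0, 0, 0, -1]
    - [-0.5, 0.1, 2, 0, 0, 0, -1]
    - [0, 0, 2, 0, 0, 0, -1]
    - [0, 0, 2, 0, 0, 0, -1]
    - [0, 0, 1, 0, 0, 0, -0.3]

```text
clock: 10.75
position: [0.5329, -0.0155, 0.0927]
ee_rot: [-0.001, -0.144, 0.99, 0.0]
contact_force: [-0.4, 0.2, 0.7]
width: 0.0734
gripper_force: 0.0
```

Call:
servo_tool:
  increments:
    - [0, 0, 0, 0, 0, 0, 0.3]
    - [0, 0, 0, 0, 0, 0, 0.6]
    - [0, 0, 0, 0, 0, 0, 1]
    - [0, 0, 0, 0, 0, 0, 1]
    - [0, 0, 0, 0, 0, 0, 1]

```text
clock: 11.25
position: [0.5343, -0.0148, 0.0952]
ee_rot: [0.001, -0.144, 0.99, 0.001]
contact_force: [-0.2, 3.6, 1.5]
width: 0.0078
gripper_force: 60.7
```

Call:
servo_tool:
  increments:
    - [0, 0, 0, 0, 0, 0, 0.6]
    - [0, 0, 0, 0, 0, 0, 0.6]
    - [0, 0, 0.3, 0, 0, 0, 0.6]
    - [0, 0, 0.3, 0, 0, 0, 0.6]
    - [0, 0, 0, 0, 0, 0, 0.6]
  squeeze: 80

```text
clock: 11.75
position: [0.5338, -0.0158, 0.0879]
ee_rot: [-0.0, -0.145, 0.989, -0.0]
contact_force: [1.3, 0.4, 0.0]
width: 0.0174
gripper_force: 0.0
```

Call:
servo_tool:
  increments:
    - [0, 0, 0, 0, 0, 0, 1]
    - [0, 0, 0, 0, 0, 0, 1]
    - [0, 0, 0, 0, 0, 0, 1]
    - [0, 0, 0, 0, 0, 0, 1]
    - [0, 0, 0, 0, 0, 0, 1]

```text
clock: 12.25
position: [0.5335, -0.015, 0.0882]
ee_rot: [-0.0, -0.144, 0.99, 0.001]
contact_force: [-1.1, 4.3, 1.0]
width: 0.0077
gripper_force: 79.9
```

Call:
servo_tool:
  increments:
    - [0, 0.05, 0.2, 0, 0, 0, 1]
    - [0, 0, 0.1, 0, 0, 0, 1]
    - [0, 0, 0.1, 0, 0, 0, 1]
    - [0, 0, 0.1, 0, 0, 0, 1]
    - [0, 0, 0, 0, 0, 0, 1]

```text
clock: 12.75
position: [0.5336, -0.015, 0.0832]
ee_rot: [-0.0, -0.145, 0.989, 0.0]
contact_force: [-0.9, 4.6, 3.8]
width: 0.0071
gripper_force: 80.2
```

Call:
servo_tool:
  increments:
    - [0, 0, 0.1, 0, 0, 0, 1]
    - [0, 0, 0.1, 0, 0, 0, 1]
    - [0, 0, 0.0, 0, 0, 0, 1]
    - [0, 0, 0, 0, 0, 0, 1]
    - [0, 0, 0, 0, 0, 0, 1]

```text
clock: 13.25
position: [0.5335, -0.015, 0.0814]
ee_rot: [-0.0, -0.145, 0.989, 0.0]
contact_force: [-2.9, 4.9, 4.9]
width: 0.0079
gripper_force: 80.5
```

Call:
servo_tool:
  increments:
    - [0, 0, 0.1, 0, 0, 0, 1]
    - [0, 0, 0, 0, 0, 0, 1]
    - [0, 0, 0.1, 0, 0, 0, 1]
    - [0, 0, 0, 0, 0, 0, 1]
    - [0, 0, 0, 0, 0, 0, 1]

```text
clock: 13.75
position: [0.5336, -0.015, 0.0804]
ee_rot: [0.0, -0.145, 0.989, 0.0]
contact_force: [-4.7, 4.2, 12.2]
width: 0.0075
gripper_force: 81.5
```

Call:
servo_tool:
  increments:
    - [0, 0, 0.1, 0, 0, 0, 1]
    - [0, 0, 0, 0, 0, 0, 1]
    - [0, 0, 0, 0, 0, 0, 1]
    - [0, 0, 0, 0, 0, 0, 1]
    - [0, 0, 0, 0, 0, 0, 1]

```text
clock: 14.25
position: [0.5336, -0.015, 0.0799]
ee_rot: [0.0, -0.145, 0.989, -0.0]
contact_force: [-5.5, 4.9, 14.8]
width: 0.0077
gripper_force: 82.1
```

Call:
servo_tool:
  increments:
    - [0.05, 0, 0.1, 0, 0, 0, 1]
    - [0, 0, 0, 0, 0, 0, 1]
    - [0, 0, 0, 0, 0, 0, 1]
    - [0, 0, 0, 0, 0, 0, 1]
    - [0, 0, 0, 0, 0, 0, 1]

```text
clock: 14.75
position: [0.5335, -0.015, 0.0795]
ee_rot: [0.001, -0.145, 0.989, -0.0]
contact_force: [-4.8, 5.1, 18.9]
width: 0.0077
gripper_force: 82.5
```

Call:
servo_tool:
  increments:
    - [0, 0, 0.05, 0, 0, 0, 1]
    - [0, 0, 0, 0, 0, 0, 1]
    - [0, 0, 0, 0, 0, 0, 1]
    - [0, 0, 0, 0, 0, 0, 1]
    - [0, 0, 0, 0, 0, 0, 1]

```text
clock: 15.25
position: [0.5335, -0.015, 0.0793]
ee_rot: [0.001, -0.145, 0.989, -0.0]
contact_force: [-7.1, 6.4, 20.2]
width: 0.0078
gripper_force: 82.6
```

Call:
servo_tool:
  increments:
    - [0, 0, 0.04, 0, 0, 2, 1]
    - [0, 0, 0, 0, 0, 3, 1]
    - [0, 0, 0, 0, 0, 3, 1]
    - [0, 0, 0, 0, 0, 2, 1]
    - [0, 0, 0, 0, 0, 0, 1]

```text
clock: 15.75
position: [0.5335, -0.015, 0.0791]
ee_rot: [0.001, -0.058, 0.998, 0.0]
contact_force: [-6.5, 5.5, 21.3]
width: 0.0077
gripper_force: 83.1
```

Call:
servo_tool:
  increments:
    - [0, 0, 0, 0, 0, 3, 1]
    - [0, 0, 0, 0, 0, 3, 1]
    - [0, 0, 0, 0, 0, 3, 1]
    - [0, 0, 0, 0, 0, 3, 1]
    - [0, 0, 0, 0, 0, 0, 1]

```text
clock: 16.25
position: [0.5335, -0.0149, 0.0789]
ee_rot: [0.001, 0.047, 0.999, 0.0]
contact_force: [-6.3, 7.3, 20.0]
width: 0.007
gripper_force: 82.9
```

Call:
servo_tool:
  increments:
    - [0, 0, 0, 0, 0, 3, 1]
    - [0, 0, 0, 0, 0, 3, 1]
    - [0, 0, 0, 0, 0, 3, 1]
    - [0, 0, 0, 0, 0, 0, 1]
    - [0, 0, 0, 0, 0, 0, 1]

```text
clock: 16.75
position: [0.5335, -0.0148, 0.0788]
ee_rot: [0.001, 0.125, 0.992, 0.0]
contact_force: [-5.9, 7.2, 18.9]
width: 0.0076
gripper_force: 82.7
```

Run:
```python
from h import *
s=manip.get_state();print(s['clock'],s['position'],s['contact_force'],s['moment'],s['qpos'][5],s['effort'])
```

```text
16.75 [ 0.53348527 -0.01475221  0.07877988] [-5.9231215   7.16142608 18.87017743] [ 0.92998364  1.08299475 -0.14711071] -1.4787047166153253 [ -3.30491669 -31.05756283 -17.45422661  -1.59195755  -2.50711955
  -0.1407561 ]
```

Call:
servo_tool:
  increments:
    - [0, 0, 0.06, 0, 0, 0, 1]
    - [0, 0, 0, 0, 0, 2, 1]
    - [0, 0, 0, 0, 0, 3, 1]
    - [0, 0, 0, 0, 0, 3, 1]
    - [0, 0, 0, 0, 0, 0, 1]

```text
clock: 17.25
position: [0.5335, -0.0147, 0.0781]
ee_rot: [0.001, 0.195, 0.981, 0.001]
contact_force: [-6.3, 7.3, 18.3]
width: 0.0072
gripper_force: 82.6
```

Call:
servo_tool:
  increments:
    - [0, 0, 0.08, 0, 0, 0, 1]
    - [0, 0, 0, 0, 0, 2, 1]
    - [0, 0, 0, 0, 0, 2, 1]
    - [0, 0, 0, 0, 0, 2, 1]
    - [0, 0, 0, 0, 0, 0, 1]

```text
clock: 17.75
position: [0.5335, -0.0146, 0.0774]
ee_rot: [0.001, 0.246, 0.969, 0.001]
contact_force: [-5.3, 7.1, 20.4]
width: 0.0078
gripper_force: 82.8
```

Run:
```python
from h import *
s=manip.get_state();print(s['clock'],s['position'],s['contact_force'],s['moment'],s['qpos'][5],s['effort'])
```

```text
17.75 [ 0.53351212 -0.01460828  0.07744557] [-5.32606282  7.08829327 20.44518147] [ 1.10062344  1.08355456 -0.12262358] -1.2340128762012126 [-3.55484493e+00 -3.10140002e+01 -1.73684156e+01 -1.72511403e+00
 -2.53450714e+00  2.67253560e-02]
```

Call:
servo_tool:
  increments:
    - [0, 0, 0.03, 0, 0, 3, 1]
    - [0, 0, 0, 0, 0, 3, 1]
    - [0, 0, 0, 0, 0, 3, 1]
    - [0, 0, 0, 0, 0, 0, 1]
    - [0, 0, 0, 0, 0, 0, 1]

```text
clock: 18.25
position: [0.5336, -0.0145, 0.077]
ee_rot: [0.001, 0.321, 0.947, 0.001]
contact_force: [-5.3, 6.5, 19.7]
width: 0.0079
gripper_force: 82.7
```

Call:
servo_tool:
  increments:
    - [0, 0, 0.04, 0, 0, 3, 1]
    - [0, 0, 0, 0, 0, 3, 1]
    - [0, 0, 0, 0, 0, 2, 1]
    - [0, 0, 0, 0, 0, 0, 1]
    - [0, 0, 0, 0, 0, 0, 1]

```text
clock: 18.75
position: [0.5336, -0.0144, 0.0768]
ee_rot: [0.001, 0.386, 0.923, 0.001]
contact_force: [-5.4, 8.0, 20.9]
width: 0.0074
gripper_force: 82.9
```

Call:
servo_tool:
  increments:
    - [0, 0, 0.0, 0, 0, 3, 1]
    - [0, 0, 0, 0, 0, 3, 1]
    - [0, 0, 0, 0, 0, 3, 1]
    - [0, 0, 0, 0, 0, 0, 1]
    - [0, 0, 0, 0, 0, 0, 1]

```text
clock: 19.25
position: [0.5336, -0.0144, 0.0768]
ee_rot: [0.0, 0.457, 0.889, 0.001]
contact_force: [-5.5, 7.4, 21.3]
width: 0.0079
gripper_force: 82.9
```

Run:
```python
from h import *
s=manip.get_state();print(s['clock'],s['position'],s['contact_force'],s['moment'],s['qpos'][5],s['effort'])
snap('wrist','w2.png')
a=cv2.imread('pics/w2.png');cv2.imwrite('pics/w2c.png',cv2.resize(a[60:400,80:480],None,fx=1.7,fy=1.7))
```

```text
19.25 [ 0.53363496 -0.01440689  0.07683536] [-5.48979536  7.42255772 21.34422376] [ 1.25000911  1.12006367 -0.0581539 ] -0.7808006741525613 [ -3.95663023 -30.67895293 -17.10907638  -1.96443647  -2.56829426
  -0.06176397]
```

View pics/w2c.png

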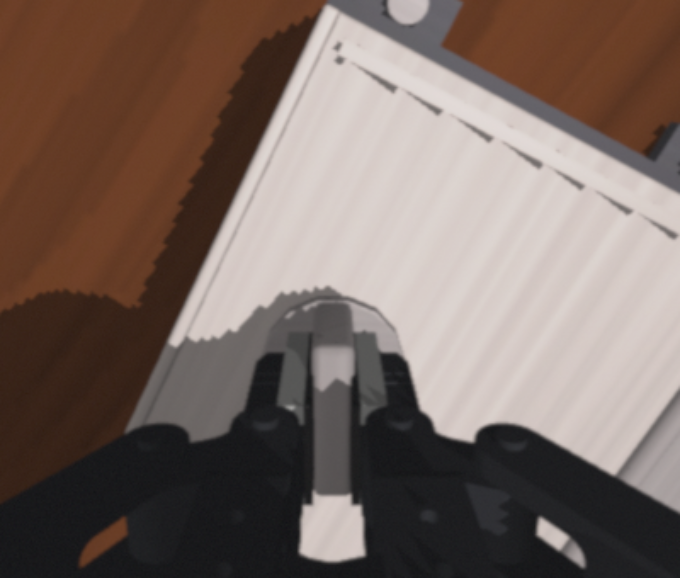

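Call:
servo_tool:
  increments:
    - [0, 0, 0.0, 0, 0, 3, 1]
    - [0, 0, 0, 0, 0, 2, 1]
    - [0, 0, 0, 0, 0, 0, 1]
    - [0, 0, -0.15, 0, 0, 0, 1]
    - [0, 0, 0, 0, 0, 0, 1]

```text
clock: 19.8
position: [0.5336, -0.0143, 0.0776]
ee_rot: [0.0, 0.495, 0.869, 0.001]
contact_force: [-4.5, 7.7, 14.4]
width: 0.0072
gripper_force: 81.8
```

Call:
servo_tool:
  increments:
    - [0, 0, 0, 0, 0, 0, 0.6]
    - [0, 0, 0, 0, 0, 0, 0.4]
    - [0, 0, -0.5, 0, 0, 0, 0.2]
    - [0, 0, -1, 0, 0, 0, 0]
    - [0, 0, -1, 0, 0, 0, 0]

```text
clock: 20.3
position: [0.5333, -0.016, 0.1012]
ee_rot: [0.0, 0.495, 0.869, -0.001]
contact_force: [-0.2, -0.5, 1.0]
width: 0.0427
gripper_force: 0.0
```

Call:
servo_tool:
  increments:
    - [0, 0, -3, 0, 0, 0, -0.5]
    - [0, 0, -4, 0, 0, 0, -1]
    - [0, 0, -3, 0, 0, 0, -1]
    - [0, 0, 0, 0, 0, 0, -1]
    - [0, 0, 0, 0, 0, 0, -1]

```text
clock: 20.8
position: [0.5335, -0.0157, 0.2018]
ee_rot: [0.001, 0.495, 0.869, 0.0]
contact_force: [-0.9, -0.6, -0.7]
width: 0.0854
gripper_force: 0.0
```

Run:
```python
from h import *
s=manip.get_state();print(s['clock'],s['position'],s['contact_force'],s['qpos'])
out=[]
for n in('wrist','scene'):
    snap(n,n+'3.png')
    for d in finder.tip_of('screw_grip',n)[:1]:print(n,d['p'],d['at'],'up',proj(n,[.5336,-.0150,.0985]),'down',proj(n,[.5336,-.0150,.0885]))
a=cv2.imread('pics/wrist3.png');b=cv2.imread('pics/scene3.png')[150:270,230:350]
cv2.imwrite('pics/w3c.png',np.hstack([a[:400,100:500],cv2.resize(b,(400,400),interpolation=2)]))
```

```text
20.8 [ 0.53352224 -0.01566132  0.20175142] [-0.85568316 -0.6390532  -0.68029441] [-1.59311857e-01  2.37505182e-01  1.65532701e+00 -6.67750885e-04
  1.24662972e+00 -6.93641476e-01]
wrist 0.64 [275.2, 205.8] up [277.46060315 210.44760985] down [277.3932296 206.1460788]
scene 0.5 [294.1, 198.3] up [292.21712885 197.27475466] down [292.09997611 199.47799472]
```

View pics/w3c.png

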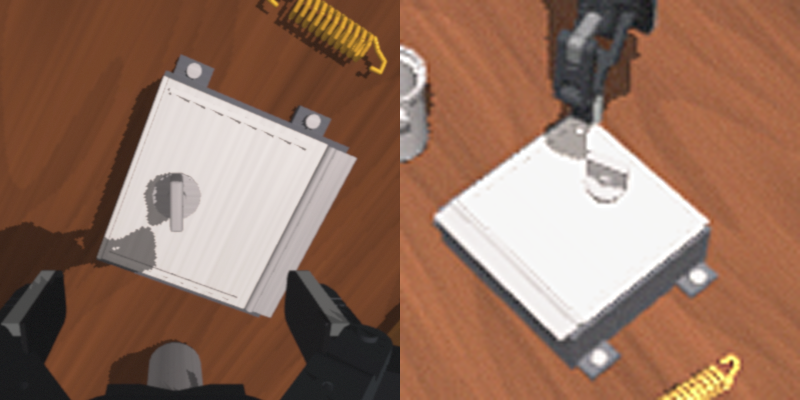

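The flap is shut and the wing has turned. I'll overlay the predicted collar outline for screw up (red) and screw down (green) to confirm the screw stayed down.

Run:
```python
from h import *
out=[]
for n,x0,y0,w,k in(('wrist',230,150,90,4.4),('scene',265,170,50,8)):
    im=cv2.imread(f'pics/{n}3.png')[y0:y0+w,x0:x0+w];im=cv2.resize(im,(400,400),interpolation=2);s=400/w
    raw=im.copy();c=cal(n)
    for z,col in((.0795,(0,0,255)),(.0685,(0,160,0))):
        p=np.array([(proj(n,[.5336+.018*np.cos(t),-.0150+.018*np.sin(t),z],c)-[x0,y0]+.5)*s for t in np.linspace(0,6.28,60)])
        cv2.polylines(im,[p.astype(int)],True,col,1)
    out.append(im)
cv2.imwrite('pics/ov.png',np.hstack(out))
```

```text
(no output)
```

View pics/ov.png

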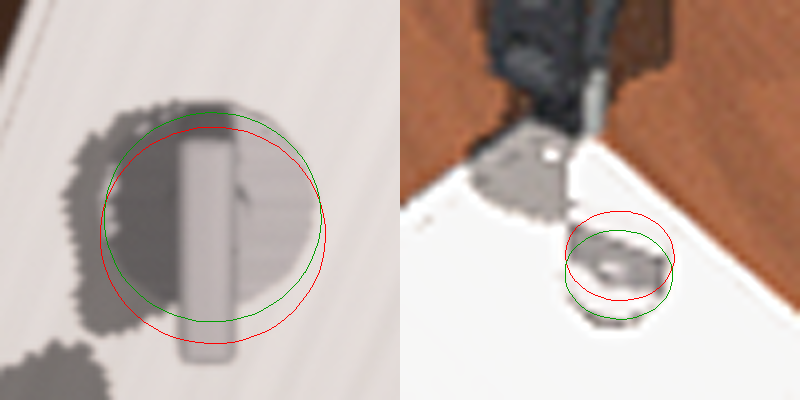

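```bash
python3 -c "
from rig import manip
print(manip.sign_off())"
```

```text
the job is handed in; nothing more can be done
None
```

The job is handed in: the flap is shut, and the screw was turned about 76° clockwise under roughly 18–21 N and stayed down by itself after release; I touched nothing else on the bench.

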